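# Seat a gel cassette in the casting stand

### The job

Take the wider of the two gel cassettes out of the draining rack and slide it upright down the two vertical guides of the casting stand. Press it home so that its lower edge sits fully down on the gasket and both spring catches have sprung back into the notches in its sides, then let go. Leave the narrower cassette in the rack and do not disturb the other things on the bench.

Things in the scene. Friction and masses are not known exactly. Their poses are not given: they have to be found in the camera images.
- wide_center (a point): Centre (half-way up) of the wider cassette: flat white plastic frame with a clear window, 8 mm thick (its x), 100 mm wide (y), 100 mm high (z, up), about 0.12 kg; same when turned half round z. Each side edge has a notch 5.5 mm deep, 12.5 to 34 mm above the lower edge. Starts loosely upright in an end groove of the rack, lower edge 6 mm above the worktop.
- narrow_center (a point): Centre of the narrower cassette, made alike but 78 mm wide (y), 8 mm thick, 100 mm high; it stands in the other end groove of the rack, their centres 90 mm apart, and stays there.
- rack: Draining rack, fixed: grey tray 136 mm (its x) by 122 mm (y), 12 mm high, with eight steel wire loops 60 mm wide (y), 46 mm high, 11 mm gaps between them; origin at the centre of its underside on the worktop. The cassettes stand across its x, about centred in y, in the end grooves at x = -45 and +45 mm; the top 60 mm of each is clear of the loops.
- stand: Casting stand, fixed: grey base 100 mm (its x) by 170 mm (y), z up, origin at the centre of its underside on the worktop, with two aluminium end posts, 96 mm high, at y = +-52 mm. Their inner faces are vertical guide channels facing each other, for a cassette standing across the stand's x. Between the posts all is open above 24 mm.
- stand_mouth (a point): Point midway between the posts at the top of the straight guides, 82 mm above the worktop; axes as stand. The channels are 11 mm wide across x (centred on x = 0), their floors 103.4 mm apart along y, their lips reach in to y = +-40.5 mm. Above this point, up to 96 mm above the worktop, the mouths flare out by 6 mm in x and y.
- stand_seat (a point): Centre of the gasket's top face between the posts, 16 mm above the worktop, axes as stand. A seated cassette's lower edge rests here, so its centre is then 66 mm and its top edge 116 mm above the worktop.
- catch_left (a joint): Spring catch (steel leaf) of the stand's +y post, rad: 0 sprung in (free, or lying in a notch), 0.08 pushed out by a cassette's edge. Its nose pokes 5 mm into the channel, 34 mm above the worktop: a cassette let go in the guides rests on the two noses, lower edge about 39 mm above the worktop, 23 mm short of the seat; about 12 N, at most 16 N, down on its top edge takes it past.
- catch_right (a joint): Spring catch of the -y post, same values.
- timer: Small white lab timer lying on the bench, 62 x 66 x 20 mm, origin at the centre of its underside; leave alone.
- bottle: Small clear media bottle with a blue cap, 56 mm in diameter, 105 mm high, origin at the centre of its underside; leave alone.
- slides: White flat carton of microscope slides, 55 x 165 x 28 mm, origin at the centre of its underside; leave alone.
There are look-alikes about, which are no part of the job. What is shaped like the part that bears wide_center but pink is not meant.

How it is judged:
By the outcome, as a careful person would: the job done as asked, in the order asked, and still so for the second after the job is handed in, with the robot touching nothing.
It also fails if it takes over 51 s, if anything falls off the work surface, if the arm or the gripper's body presses on something with over 40 N, if the wrist force passes 120 N, or if a joint passes its speed limit or range.

### The arm

A 6-joint arm with a two-finger parallel gripper is mounted at the origin on a cart in front of the work surface, level with it; the furniture and walls round the work are solid. World frame = base frame: x ahead of the robot, y to its left, z up, the work surface at z = 0. Lengths are in mm, angles in rad, forces in N, time in s.
With the tool pointing down it reaches from about 275 to 850 mm from the base axis. Payload 5.2 kg.
Tool frame: the origin (TCP) lies midway between the tips of the shut fingers; the grasp point (between the pads) lies 19 mm behind it; z points along the fingers, x is the direction in which the jaws open and shut, and the axes are right-handed (so a half turn about z gives the same grasp; the last joint's range is limited). The gripper opens to 85 mm and grips with 20 to 120 N. Pads are 22 mm wide; open, the fingers measure 114 mm over their backs; the gripper's body (76 mm by 85 mm) begins 54 mm behind the grasp point. The pads swing forward as they close: fully open they stand 13 mm farther back than shut.
Start: joints at [-1.316, 0.259, 1.535, -0, 1.348, -0.203], TCP at [243.107, -493.36, 231.31] pointing down, gripper open.
Joint ranges: [-3.14, 3.14], [-0.91, 2.08], [0.19, 2.58], [-1.22, 4.36], [0.22, 2.71], [-3.12, 3.12]. Speed limits (rad/s): [2.57, 2.57, 3.14, 3.14, 3.14, 3.14].

### API

Orientations are given as a unit quaternion [w, x, y, z].
In Python, from rig import * gives the robot as it stands. The module is installed in compiled form; this text tells all that it offers.
- The arm moves only by the tool apply_moves, never from a script. Its argument "deltas" is a list of rows, each a list of 2 entries, a list of its own where there are three numbers: the shift along the tool's x, y, z in m, then the turn about the tool's z in rad. In form: [[[tx, ty, tz], twist], ...]. A call has 1 to 20 rows; each row is the pose to reach, as a shift and turn from the pose commanded when the call began, along the tool's axes at that moment; what a row does not reach only later rows make up. A row lasts 1/12 s, in which the tool goes at most 41.7 mm and 7.16 degrees, less where a joint would pass 70% of its speed; a pose out of reach is approached as far as the arm can. A call with a gripper value outside its range is refused whole. "jaw" is the closure, from -1 (fully open) to 1 (shut), set as the call begins (left out, the last holds). The fingers move at their own pace and stop on an object; the grip force is fixed at half the most. Time passes only in rows, so rows that repeat a pose let the fingers close. It gives the time, the measured TCP pose, the force and the opening at its end, in the units of the state.
- get_obs(): the state, without advancing time (a new reading comes with each control period).
- read_camera(name): name is "scene" or "top"; returns (picture, depth): 384x512x3 uint8, blue, green, red; 384x512 float32, mm along the optical axis (not along the pixel's ray), 0 where there is no reading.
- camera_model(name): a dict with "K" (3x3 intrinsics, pixels), "k1" (the pictures are not rectified: a ray, as slopes to the right and down, at radius r is drawn at 1 + k1 r^2 times it, then the intrinsics apply), "extrinsics" (4x4, takes a point from world to camera coordinates). Camera axes: x right, y up, looking along -z (the intrinsics and any distortion apply to the point x, -y, -z); pixel columns grow to the right and rows downward; lengths in mm; the calibration is good to about 2 mm. A picture is of the moment at which its call begins. camera_model takes no time and is no camera call.
- finish_job(): hands the job in, once; it reports no verdict.
Trained networks look in the newest picture that a camera, given by its name, has taken for a name from the list of things; names that differ only in an ending like _2 or _b are one class to them, and where a whole thing is asked for, a point or a joint stands for the part that bears it (a point fixed in the world has none). Each returns a list of dicts, best first, with "score" (0 to 1); they miss things now and then, are a little off and sometimes report something else, mostly with a low value. They report only what shows in the picture. A call takes as long as a camera call. They do not tell look-alikes from the thing itself.
- spot_in(name, camera): "bbox" ([centre column, centre row, width, height] in pixels, round what is visible of it).
- masks_of(name, camera): "region" (384x512 bool, what is visible of it) and "bbox" ([centre column, centre row, width, height] in pixels, round what is visible of it).
The state is a dict: "time_s": time; "qpos": joint angles; "qd": joint speeds; "joint_efforts": joint torques, N m; "tool_pos": TCP position; "tcp_rot": TCP orientation; "contact_force": force on the tool from outside, world axes, zero at the start; "moment": the same for the moment, N m; "grip_width": opening from 0.0 (shut) to 1.0 (fully open).
Only numpy, scipy, OpenCV 4.12 (cv2) and the standard library are available. Lean on these libraries where they do the work, as an engineer would, in place of code of your own. Each camera call takes 0.05 s, during which the arm holds its last target.

## Working session

There is one attempt and no reset: what is moved stays moved. The work goes in short steps, Python scripts to look and compute and a tool call to move; the robot and the scene stay as the last step left them, time stands still between calls to the robot, and variables do not carry over. Pictures are saved under pics/ and viewed, and the job is handed in when it is done.

Besides the shell and the picture viewer there is one more tool, called as name(argument=value, ...), one argument or row to a line, values as JSON. apply_moves: Moves the arm, as the interface text tells. Its arguments: {"type":"object","properties":{"deltas":{"type":"array"},"jaw":{"type":"number"}},"required":["deltas"]}

```bash
mkdir -p pics; cat > h.py <<'E'
from rig import *
import numpy as np, cv2
def snap(n,f):
    p,d=read_camera(n); cv2.imwrite('pics/%s.png'%f,p); np.save('pics/%s_d.npy'%f,d); return p,d
def unproj(n,u,v,d):
    m=camera_model(n);K=np.array(m['K']);E=np.array(m['extrinsics'])
    x=(np.asarray(u,float)-K[0,2])/K[0,0]; y=(np.asarray(v,float)-K[1,2])/K[1,1]
    rd=np.hypot(x,y); r=rd.copy()
    for _ in range(20): r=rd/(1+m['k1']*r*r)
    s=np.where(rd>0,r/np.maximum(rd,1e-9),1); x=x*s;y=y*s
    P=np.stack([x*d,-y*d,-np.asarray(d,float)*np.ones_like(x)],-1)
    return (P-E[:3,3])@E[:3,:3]
def proj(n,P):
    m=camera_model(n);K=np.array(m['K']);E=np.array(m['extrinsics'])
    c=np.asarray(P,float)@E[:3,:3].T+E[:3,3]; x=c[...,0]/-c[...,2]; y=-c[...,1]/-c[...,2]
    s=1+m['k1']*(x*x+y*y)
    return np.stack([K[0,0]*x*s+K[0,2],K[1,1]*y*s+K[1,2]],-1)
E
python3 - <<'E'
from h import *
for n in('scene','top'):
    snap(n,n+'0'); m=camera_model(n); print(n,m)
    for t in ('wide_center','narrow_center','rack','stand'):
        print(t,[(round(a['score'],2),np.round(a['bbox']).tolist()) for a in spot_in(t,n)])
o=get_obs();print(o)
E
```

```text
scene {'K': array([[387.96943285,   0.        , 256.296933  ],
       [  0.        , 387.96943285, 191.90196428],
       [  0.        ,   0.        ,   1.        ]]), 'k1': 0.0103363629415128, 'extrinsics': array([[-6.50532661e-01, -7.59381641e-01, -1.21153084e-02,
         4.17524548e+02],
       [ 4.46171384e-01, -3.95029575e-01,  8.03045908e-01,
        -2.00104268e+02],
       [-6.14604225e-01,  5.17002088e-01,  5.95793998e-01,
        -1.04208397e+03],
       [ 0.00000000e+00,  0.00000000e+00,  0.00000000e+00,
         1.00000000e+00]])}
wide_center [(0.86, [99.0, 256.0, 53.0, 31.0]), (0.19, [290.0, 172.0, 51.0, 45.0])]
narrow_center [(0.86, [221.0, 201.0, 27.0, 34.0])]
rack [(0.97, [233.0, 227.0, 52.0, 36.0])]
stand []
top {'K': array([[404.76742117,   0.        , 254.91081084],
       [  0.        , 404.76742117, 189.36949258],
       [  0.        ,   0.        ,   1.        ]]), 'k1': -0.03636433989154955, 'extrinsics': array([[-1.85150855e-02, -9.99797740e-01,  7.85306026e-03,
         1.59545604e+02],
       [ 9.84548629e-01, -1.68636442e-02,  1.74297490e-01,
        -4.992
[... 450 characters left out ...]
0.5, 'qpos': array([-1.31579145e+00,  2.58627655e-01,  1.53504983e+00,  4.72267234e-06,
        1.34803303e+00, -2.02803592e-01]), 'qd': array([ 4.63318776e-04, -1.25849466e-03,  1.32900293e-03,  7.22420987e-04,
       -3.76815925e-04,  4.77339026e-05]), 'joint_efforts': array([-1.76282261e-03, -4.45524001e+01, -2.90649122e+01, -3.76207126e-04,
        2.02080613e-03,  3.08153972e-05]), 'tool_pos': array([ 243.10361445, -493.32190968,  231.27480775]), 'tcp_rot': array([-4.22407349e-05,  8.49111999e-01, -5.28212845e-01, -4.11600589e-05]), 'contact_force': array([-0.77130761, -0.41852907, -0.53956786]), 'moment': array([-0.02030166,  0.01269702, -0.03644466]), 'grip_width': 1.0006226027814944}
```

```bash
python3 - <<'E'
import cv2
a=cv2.imread('pics/scene0.png');b=cv2.imread('pics/top0.png')
cv2.imwrite('pics/s1.png',cv2.resize(a[110:310,60:340],(784,560),interpolation=2))
cv2.imwrite('pics/t1.png',cv2.resize(b[130:270,180:380],(800,560),interpolation=2))
E
```

```text
(no output)
```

View pics/scene0.png

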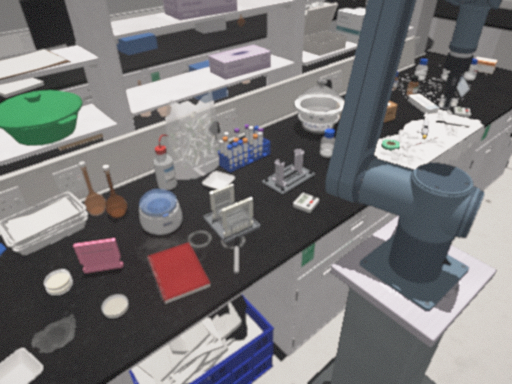

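View pics/top0.png

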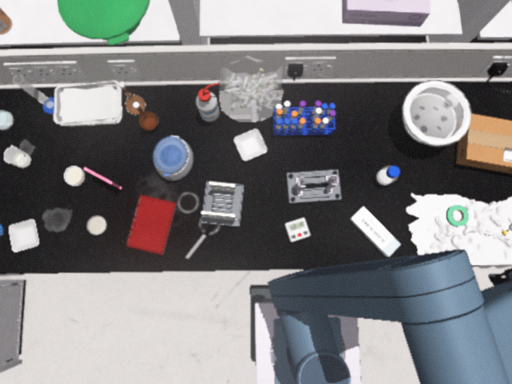

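View pics/s1.png

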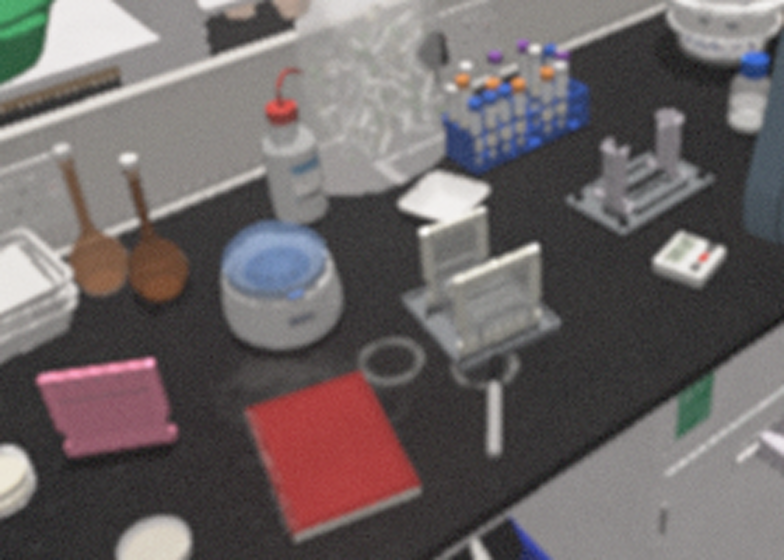

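View pics/t1.png

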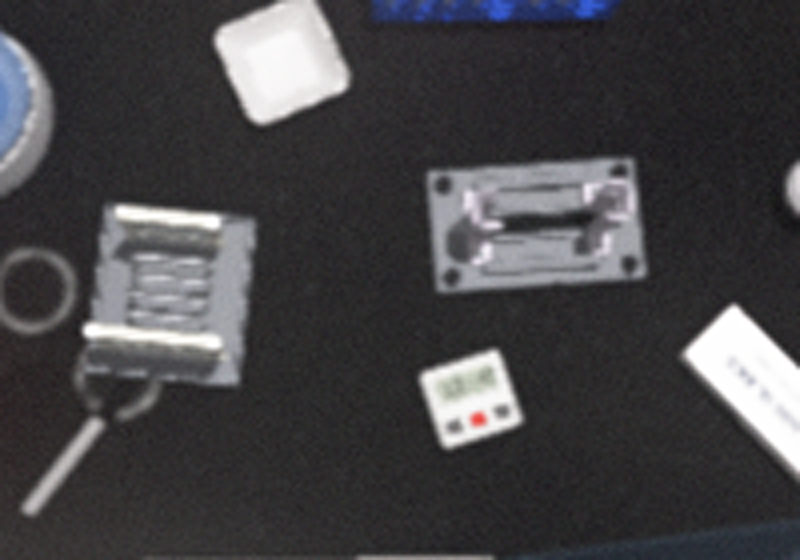

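The scene picture shows the wide white cassette in the rack at about (237,216), on the robot's side. The narrow one is behind it at (221,201), the pink look-alike at (99,256) and the stand at (289,177). In the top picture the wide cassette's top edge is at about (218,214) and the stand at (313,186).

```bash
python3 - <<'E'
from h import *
d=np.load('pics/top0_d.npy'); v,u=np.mgrid[0:384,0:512]
P=unproj('top',u,v,d)
def box(c0,c1,r0,r1,z0,z1):
    m=np.zeros(d.shape,bool);m[r0:r1,c0:c1]=1
    m&=(d>0)&(P[...,2]>z0)&(P[...,2]<z1); return P[m],m
tb,_=box(180,300,230,260,-30,30);print('table z',np.median(tb[:,2]))
for nm,a in dict(wide=(195,245,205,225,80,125),narrow=(200,245,175,195,80,125),posts=(280,350,165,210,75,115),base=(280,350,160,215,5,40),tray=(195,250,175,230,7,20)).items():
    Q,m=box(*a);print(nm,len(Q),Q.mean(0).round(1),Q.min(0).round(1),Q.max(0).round(1),'z hist',np.percentile(Q[:,2],[10,50,90]).round(1))
    r=cv2.minAreaRect(Q[:,:2].astype(np.float32));print('  rect',r)
Q,_=box(280,350,165,210,75,115);print(Q.round(0).tolist())
Q,_=box(195,245,205,225,80,125);print(Q.round(0).tolist())
d=np.load('pics/scene0_d.npy');P=unproj('scene',u,v,d)
for nm,a in dict(wide=(215,265,190,235,85,125),posts=(265,320,145,180,75,115)).items():
    Q,m=box(*a);print('scene',nm,len(Q),Q.mean(0).round(1),Q.min(0).round(1),Q.max(0).round(1))
E
```

```text
table z -0.7948504625312623
wide 109 [419.4 263.9 103.6] [411.1 214.6  82.5] [429.  312.3 110.6] z hist [ 97.3 104.8 107.8]
  rect ((419.8398132324219, 263.3755187988281), (98.78711700439453, 8.431120872497559), 83.40393829345703)
narrow 97 [508.3 252.5 101.3] [501.  214.1  81.1] [516.2 291.9 109.6] z hist [ 90.5 103.3 107.4]
  rect ((509.1340026855469, 252.9581756591797), (78.39234161376953, 8.475882530212402), 83.83658599853516)
posts 116 [518.1 -42.9  90.3] [ 500.5 -100.6   75.3] [533.9  23.2  99.6] z hist [81.5 90.8 96.8]
  rect ((517.068359375, -38.990272521972656), (29.34144401550293, 124.42855072021484), 2.6191089153289795)
base 1436 [513.3 -35.6  14.4] [ 424.2 -161.1    5. ] [600.   63.6  39.1] z hist [ 8.3 13.3 22.2]
  rect ((512.5576171875, -48.461219787597656), (222.3196563720703, 175.59268188476562), 88.95645141601562)
tray 388 [455.5 259.5  10.1] [382.4 191.7   7. ] [543.7 324.1  19.7] z hist [ 7.4  9.4 13.8]
  rect ((462.36566162109375, 257.31201171875), (122.15377807617188, 170.22317504882812), 83.23200988769531)
[[533.0, -81.0, 98.0], [534.0, -85.0, 92.0], [533.0, -88
[... 4379 characters left out ...]
 [415.0, 241.0, 106.0], [415.0, 238.0, 107.0], [416.0, 235.0, 105.0], [415.0, 232.0, 106.0], [415.0, 229.0, 108.0], [415.0, 226.0, 104.0], [415.0, 223.0, 107.0], [415.0, 221.0, 105.0], [415.0, 218.0, 104.0], [415.0, 215.0, 104.0], [414.0, 248.0, 95.0], [414.0, 245.0, 91.0], [414.0, 242.0, 96.0], [413.0, 235.0, 103.0], [412.0, 232.0, 106.0], [413.0, 230.0, 101.0], [412.0, 226.0, 104.0], [412.0, 223.0, 108.0], [412.0, 221.0, 105.0], [412.0, 218.0, 106.0], [412.0, 215.0, 107.0], [411.0, 221.0, 88.0], [411.0, 218.0, 87.0], [411.0, 215.0, 88.0]]
scene wide 299 [436.6 262.5  97.4] [406.1 211.6  85. ] [511.3 313.3 108.5]
scene posts 119 [513.  -41.6  88. ] [ 494.4 -100.9   75.3] [529.7  23.   98.7]
```

```bash
python3 - <<'E'
from h import *
v,u=np.mgrid[0:384,0:512]
for n,(c0,c1,r0,r1) in dict(top=(280,348,160,210),scene=(258,322,145,198)).items():
    im=cv2.imread(f'pics/{n}0.png').astype(float); d=np.load(f'pics/{n}0_d.npy')
    P=unproj(n,u,v,d)
    g=im.mean(-1)
    # unproject on plane z=h by ray
    m=camera_model(n);E=np.array(m['extrinsics']);C=-E[:3,:3].T@E[:3,3]
    R=unproj(n,u,v,np.full(d.shape,1000.))-C
    sub=np.zeros(d.shape,bool);sub[r0:r1,c0:c1]=1
    print(n,'cam',C.round(0))
    # base top height: pts that are bright gray and low
    mk=sub&(g>80)&(P[...,2]<40)&(d>0); print('zs',np.percentile(P[mk][:,2],[10,30,50,70,90]).round(1))
    for h in (12,16):
        W=C+R*((h-C[2])/R[...,2])[...,None]
        mk=(sub&(g>70)&(P[...,2]<35)&(d>0)).astype(np.uint8); k,l,s,_=cv2.connectedComponentsWithStats(mk)
        i=1+s[1:,4].argmax(); Q=W[l==i]
        print(h,len(Q),cv2.minAreaRect(Q[:,:2].astype(np.float32)),Q[:,:2].mean(0))
    cv2.imwrite(f'pics/m_{n}.png',cv2.resize(((l==i)*255).astype(np.uint8)[r0-5:r1+5,c0-5:c1+5],None,fx=6,fy=6,interpolation=0))
E
```

```text
top cam [ 280.  165. 1298.]
zs [ 7.7 10.8 12.9 16.3 22.5]
12 1367 ((516.7022705078125, -39.40248107910156), (102.94750213623047, 172.85665893554688), 3.1041882038116455) [514.81477881 -36.63775847]
16 1367 ((515.9663696289062, -38.7679443359375), (102.627197265625, 172.31895446777344), 3.104186534881592) [514.08478657 -36.01182007]
scene cam [-280.  777.  787.]
zs [ 1.8 11.6 14.4 19.5 26. ]
12 851 ((545.1578979492188, -81.53335571289062), (171.37661743164062, 272.1759033203125), 3.1306583881378174) [514.24428091 -39.87876371]
16 851 ((540.899169921875, -77.10118103027344), (170.49166870117188, 270.7704772949219), 3.1306614875793457) [510.14513221 -35.66171244]
```

```bash
python3 - <<'E'
from h import *
# overlay hypotheses on upsampled top & scene pictures
def rect(c,yaw,hx,hy,z):
    R=np.array([[np.cos(yaw),-np.sin(yaw)],[np.sin(yaw),np.cos(yaw)]])
    q=np.array([[-hx,-hy],[hx,-hy],[hx,hy],[-hx,hy]])@R.T+c
    return np.c_[q,np.full(4,z)]
S=6
for n,(c0,r0,w,h) in dict(top=(275,155,80,60),scene=(255,140,72,60)).items():
    im=cv2.imread(f'pics/{n}0.png')[r0:r0+h,c0:c0+w]
    im=cv2.resize(im,None,fx=S,fy=S,interpolation=2)
    c=np.array([516.7,-38.9]);y=np.radians(2.6)
    for q in (rect(c,y,50,85,12),rect(c,y,5.5,51.7,82),rect(c,y,11.5,57.7,96),rect(c,y,4,50,96)):
        p=(proj(n,q)-[c0,r0]+.5)*S
        cv2.polylines(im,[p.round().astype(int)],True,(0,255,255),1)
    cv2.imwrite(f'pics/ov_{n}.png',im)
E
```

```text
(no output)
```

View pics/ov_top.png

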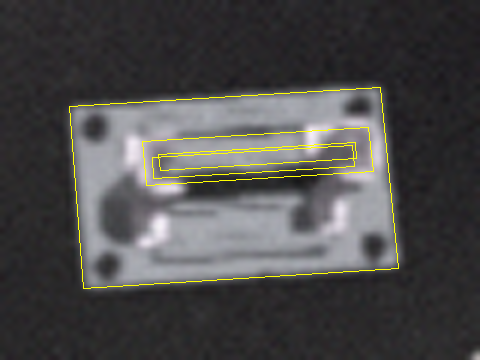

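View pics/ov_scene.png

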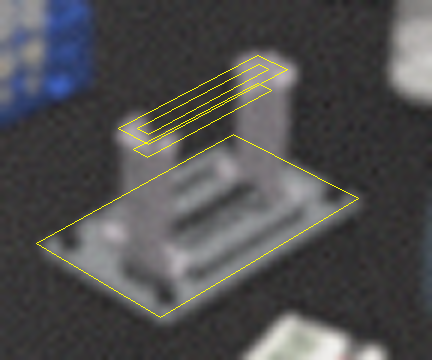

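```bash
python3 - <<'E'
from h import *
c=np.array([516.7,-38.9]);y=np.radians(2.8)
Rm=np.array([[np.cos(y),-np.sin(y)],[np.sin(y),np.cos(y)]])
S=9
for n,(c0,r0,w,h) in dict(top=(280,160,68,55),scene=(255,140,72,60)).items():
    im0=cv2.imread(f'pics/{n}0.png');d=np.load(f'pics/{n}0_d.npy')
    v,u=np.mgrid[0:384,0:512];P=unproj(n,u,v,d)
    im=cv2.resize(im0[r0:r0+h,c0:c0+w],None,fx=S,fy=S,interpolation=2)
    z=np.clip((P[r0:r0+h,c0:c0+w,2])*2.3,0,255).astype(np.uint8)
    zi=cv2.applyColorMap(cv2.resize(z,None,fx=S,fy=S,interpolation=0),cv2.COLORMAP_JET)
    for X in(im,zi):
        for x0,x1,zz in((-4,4,16),):
            q=np.c_[np.array([[x0,-40],[x1,-40],[x1,40],[x0,40]])@Rm.T+c,np.full(4,zz)]
            cv2.polylines(X,[((proj(n,q)-[c0,r0]+.5)*S).round().astype(int)],True,(0,255,255),1)
        for s in(-1,1):
            q=np.c_[np.array([[-15,s*40.5],[15,s*40.5],[15,s*62],[-15,s*62]])@Rm.T+c,np.full(4,96)]
            cv2.polylines(X,[((proj(n,q)-[c0,r0]+.5)*S).round().astype(int)],True,(0,255,0),1)
    cv2.imwrite(f'pics/ov2_{n}.png',im);cv2.imwrite(f'pics/z2_{n}.png',zi)
    m=np.zeros(d.shape,bool);m[r0:r0+h,c0:c0+w]=1
    Q=P[m&(P[...,2]>86)&(P[...,2]<108)]
    L=(Q[:,:2]-c)@Rm
    for s in(-1,1):
        l=L[L[:,1]*s>0];print(n,s,len(l),'local x',np.percentile(l[:,0],[2,98]).round(1),'y',np.percentile(l[:,1],[2,98]).round(1))
E
```

```text
top -1 50 local x [-13.7  14.4] y [-60.7 -40.7]
top 1 42 local x [-13.9  14.2] y [42.2 61.8]
scene -1 40 local x [-19.1  10.2] y [-61.5 -40.6]
scene 1 37 local x [-19.6  12.7] y [37.9 60.6]
```

View pics/ov2_top.png

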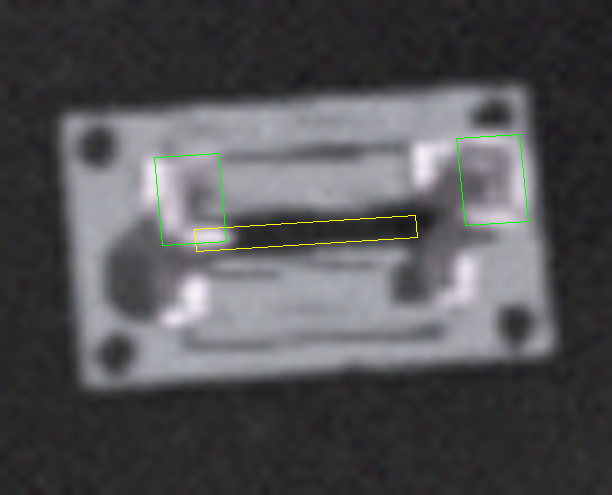

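View pics/z2_top.png

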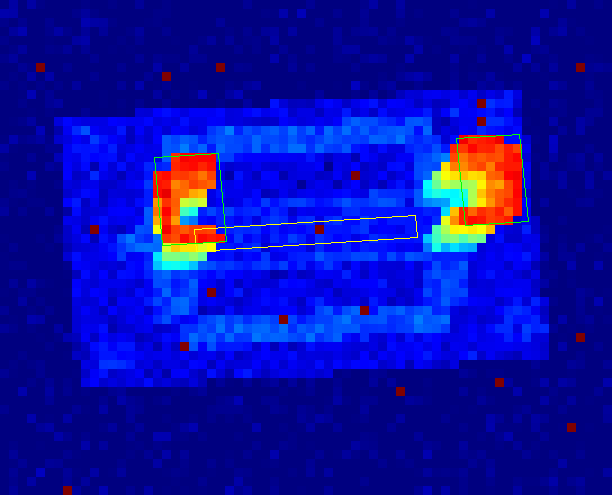

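View pics/ov2_scene.png

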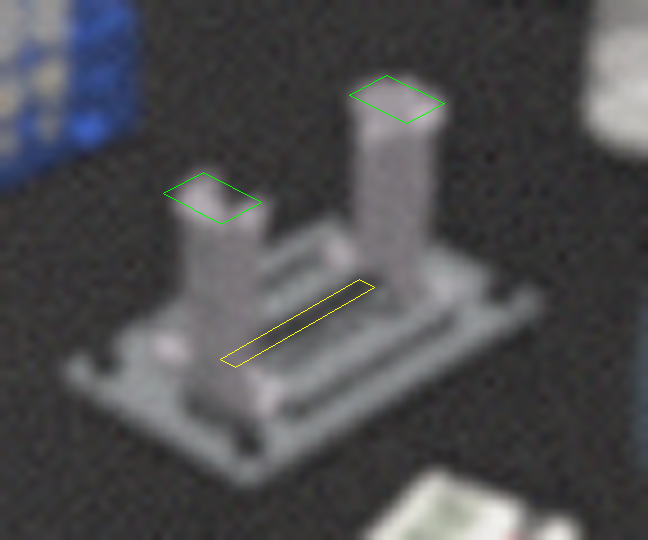

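The stand fits at about (516.8, -38.8) with a yaw of +0.049 rad. The base outline, post tops and gasket agree with the image to about 1–2 mm. The wide cassette's top is at (420, 263.4), z about 105, yaw about -0.115; its spacing to the narrow one measures 89.4 mm, against 90 given. Next I go above it.

```bash
cat >> h.py <<'E'
from scipy.spatial.transform import Rotation as Ro
def delta(xyz,yaw=None,o=None):
    o=o or get_obs(); q=o['tcp_rot'];R=Ro.from_quat([q[1],q[2],q[3],q[0]]).as_matrix()
    t=R.T@(np.array(xyz)-o['tool_pos'])/1000
    cy=np.arctan2(R[1,0],R[0,0]); tw=0 if yaw is None else -((yaw-cy+np.pi)%(2*np.pi)-np.pi)
    print('t',o['time_s'],'pos',o['tool_pos'].round(1),'yaw',round(cy,4),'F',o['contact_force'].round(1),'w',round(o['grip_width'],3),'tiltz',R[:,2].round(4),'delta',t.round(4),'twist',round(tw,4))
E
python3 - <<'E'
from h import *
delta((420,263.4,170),-0.115)
E
```

```text
t 0.5 pos [ 243.1 -493.3  231.3] yaw -1.113 F [-0.8 -0.4 -0.5] w 1.001 tiltz [-0.e+00  1.e-04 -1.e+00] delta [-0.6006 -0.4931  0.0614] twist -0.998
```

apply_moves(
  deltas=[
    [[-0.016,-0.013,0],-0.05],
    [[-0.05,-0.04,0],-0.15],
    [[-0.6006,-0.4931,0],-0.998],
    [[-0.6006,-0.4931,0],-0.998],
    [[-0.6006,-0.4931,0],-0.998],
    [[-0.6006,-0.4931,0],-0.998],
    [[-0.6006,-0.4931,0],-0.998],
    [[-0.6006,-0.4931,0],-0.998],
    [[-0.6006,-0.4931,0],-0.998],
    [[-0.6006,-0.4931,0],-0.998],
    [[-0.6006,-0.4931,0],-0.998],
    [[-0.6006,-0.4931,0],-0.998],
    [[-0.6006,-0.4931,0],-0.998],
    [[-0.6006,-0.4931,0],-0.998],
    [[-0.6006,-0.4931,0],-0.998],
    [[-0.6006,-0.4931,0],-0.998],
    [[-0.6006,-0.4931,0],-0.998],
    [[-0.6006,-0.4931,0],-0.998],
    [[-0.6006,-0.4931,0],-0.998],
    [[-0.6006,-0.4931,0.02],-0.998],
  ],
  jaw=-1,
)

```text
time_s: 2.17
tool_pos: [423.2, 270.0, 214.6]
tcp_rot: [-0.003, 0.998, -0.055, 0.004]
contact_force: [1.2, -0.3, 0.3]
grip_width: 0.996
```

```bash
python3 - <<'E'
from h import *
delta((420,263.4,150),-0.115)
E
```

```text
t 2.1667 pos [423.2 270.  214.6] yaw -0.111 F [ 1.2 -0.3  0.3] w 0.996 tiltz [ 0.0086  0.0057 -0.9999] delta [-0.0029  0.0073  0.0645] twist 0.004
```

apply_moves(
  deltas=[
    [[0,0,0.03],0],
    [[0,0,0.05],0],
    [[0,0,0.061],0],
    [[0,0,0.061],0],
    [[0,0,0.061],0],
  ],
)

```text
time_s: 2.58
tool_pos: [419.8, 263.3, 150.1]
tcp_rot: [0.0, 0.998, -0.057, -0.001]
contact_force: [0.1, -0.3, 0.8]
grip_width: 1.0
```

```bash
python3 - <<'E'
from h import *
delta((420,263.4,68),-0.115)
for n in('scene','top'):
    p,d=snap(n,n+'1')
a=cv2.imread('pics/scene1.png')[130:260,170:310];b=cv2.imread('pics/top1.png')[150:250,170:280]
cv2.imwrite('pics/a1.png',np.hstack([cv2.resize(a,(420,390),interpolation=2),cv2.resize(b,(429,390),interpolation=2)])[:,:800])
delta((420,263.4,68),-0.115)
E
```

```text
t 2.5833 pos [419.8 263.3 150.1] yaw -0.115 F [ 0.1 -0.3  0.8] w 1.0 tiltz [-1.1e-03 -4.0e-04 -1.0e+00] delta [ 0.0003 -0.0002  0.0821] twist 0.0
t 2.6833 pos [420.9 263.5 151.5] yaw -0.1152 F [-0.   0.9  0.2] w 1.004 tiltz [ 1.9e-03  7.0e-04 -1.0e+00] delta [-0.001   0.0003  0.0834] twist -0.0002
```

View pics/a1.png

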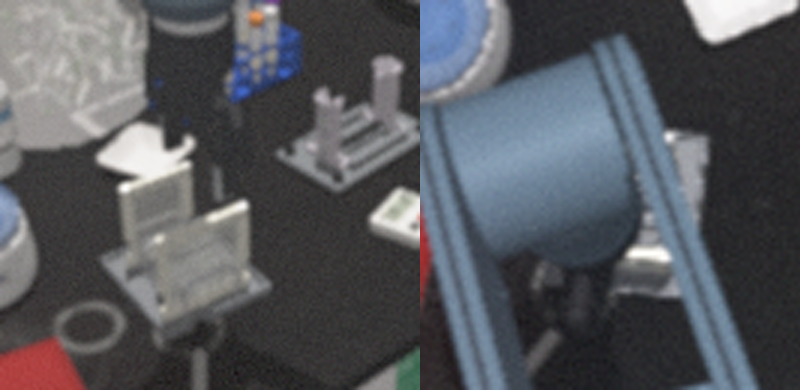

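The scene picture shows the two dark fingers, at crop positions (165,150) and (217,195), straddling the wide cassette's thickness direction above it. The arm hides part of the top view.

apply_moves(
  deltas=[
    [[0,0,0.015],0],
    [[0,0,0.035],0],
    [[0,0,0.055],0],
    [[0,0,0.072],0],
    [[0,0,0.082],0],
    [[0,0,0.082],0],
    [[0,0,0.082],0],
  ],
)

```text
time_s: 3.27
tool_pos: [420.5, 263.4, 69.0]
tcp_rot: [-0.0, 0.998, -0.058, 0.0]
contact_force: [0.1, 0.1, 0.4]
grip_width: 1.003
```

apply_moves(
  deltas=[
    [[0,0,0],0],
    [[0,0,0],0],
    [[0,0,0],0],
    [[0,0,0],0],
    [[0,0,0],0],
    [[0,0,0],0],
    [[0,0,0],0],
    [[0,0,0],0],
    [[0,0,0],0],
    [[0,0,0],0],
  ],
  jaw=1,
)

```text
time_s: 4.1
tool_pos: [420.1, 263.4, 68.6]
tcp_rot: [-0.0, 0.998, -0.057, 0.0]
contact_force: [-1.0, 0.1, 4.3]
grip_width: 0.085
```

```bash
python3 - <<'E'
from h import *
delta((420,263.4,68),-0.115)
E
```

```text
t 4.1 pos [420.1 263.4  68.6] yaw -0.115 F [-1.   0.1  4.3] w 0.085 tiltz [ 3.e-04  1.e-04 -1.e+00] delta [-0.0001  0.      0.0006] twist 0.0
```

Gripped: opening 0.085, about 7–8 mm. Now lifting.

apply_moves(
  deltas=[
    [[0,0,-0.003],0],
    [[0,0,-0.008],0],
    [[0,0,-0.016],0],
    [[0,0,-0.026],0],
    [[0,0,-0.038],0],
    [[0,0,-0.05],0],
    [[0,0,-0.065],0],
    [[0,0,-0.08],0],
    [[0,0,-0.095],0],
    [[0,0,-0.11],0],
    [[0,0,-0.12],0],
    [[0,0,-0.127],0],
    [[0,0,-0.13],0],
    [[0,0,-0.13],0],
    [[0,0,-0.13],0],
  ],
)

```text
time_s: 5.35
tool_pos: [419.7, 263.2, 197.9]
tcp_rot: [0.0, 0.998, -0.057, -0.0]
contact_force: [1.0, -0.2, -1.5]
grip_width: 0.083
```

```bash
python3 - <<'E'
from h import *
p,d=snap('scene','scene2');p2,d2=snap('top','top2')
delta((516.8,-38.8,198),0.049)
a=p[100:260,160:330]
cv2.imwrite('pics/a2.png',np.hstack([cv2.resize(a,(425,400),interpolation=2),cv2.resize(p2[130:260,160:280],(369,400),interpolation=2)]))
E
```

```text
t 5.45 pos [419.4 263.1 197.4] yaw -0.115 F [ 0.1  0.5 -1.4] w 0.086 tiltz [-1.7e-03 -6.0e-04 -1.0e+00] delta [ 0.1314  0.2888 -0.0006] twist -0.164
```

View pics/a2.png

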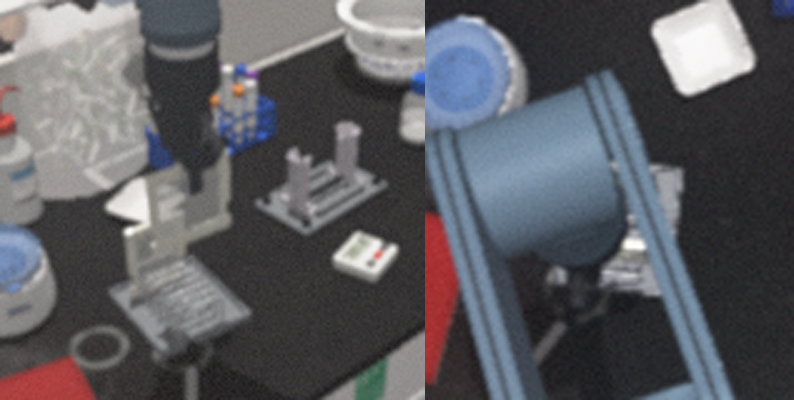

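The cassette is held and lifted, at crop (190,205). The narrow one is still in the rack at (150,245). Next I carry it over the stand.

apply_moves(
  deltas=[
    [[0.002,0.005,0],-0.003],
    [[0.007,0.015,0],-0.01],
    [[0.015,0.033,0],-0.02],
    [[0.025,0.056,0],-0.033],
    [[0.037,0.082,0],-0.047],
    [[0.051,0.112,0],-0.063],
    [[0.065,0.144,0],-0.082],
    [[0.079,0.176,0],-0.1],
    [[0.093,0.206,0],-0.117],
    [[0.105,0.232,0],-0.132],
    [[0.115,0.255,0],-0.145],
    [[0.123,0.272,0],-0.154],
    [[0.128,0.283,0],-0.161],
    [[0.1308,0.2891,0],-0.164],
    [[0.1308,0.2891,0],-0.164],
    [[0.1308,0.2891,0],-0.164],
    [[0.1308,0.2891,0],-0.164],
    [[0.1308,0.2891,0],-0.164],
  ],
)

```text
time_s: 6.95
tool_pos: [516.4, -37.9, 198.2]
tcp_rot: [-0.0, 1.0, 0.025, -0.0]
contact_force: [0.9, -0.3, -0.1]
grip_width: 0.086
```

```bash
python3 - <<'E'
from h import *
p,d=snap('scene','scene3');p2,d2=snap('top','top3')
delta((516.8,-38.8,155),0.049)
cv2.imwrite('pics/a3.png',np.hstack([cv2.resize(p[80:220,220:340],(480,560),interpolation=2),cv2.resize(p2[140:240,270:350],(320,400),interpolation=2) if 0 else cv2.resize(p2[140:224,280:328],(320,560),interpolation=2)]))
cv2.imwrite('pics/a3t.png',cv2.resize(p2[130:230,260:380],(720,600),interpolation=2))
E
```

```text
t 7.05 pos [516.5 -38.  198.4] yaw 0.0502 F [ 0.2  0.3 -1.1] w 0.089 tiltz [-0.e+00  1.e-04 -1.e+00] delta [0.0002 0.0008 0.0434] twist 0.0012
```

View pics/a3.png

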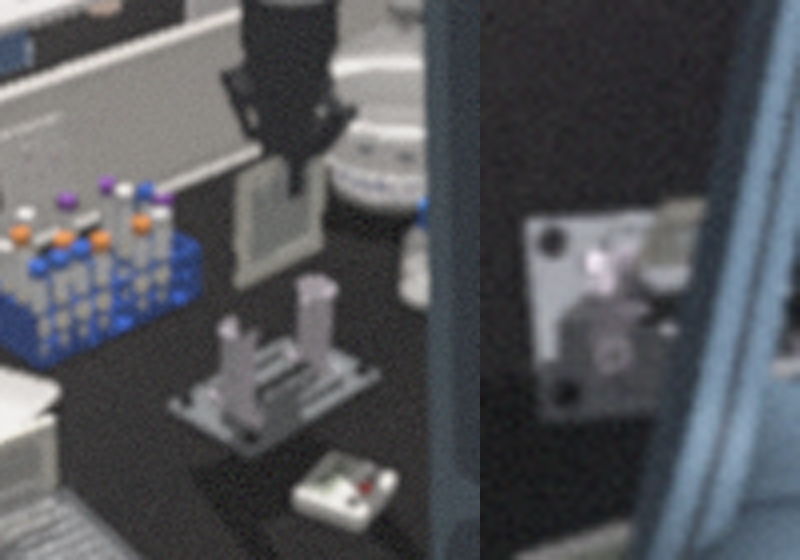

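View pics/a3t.png

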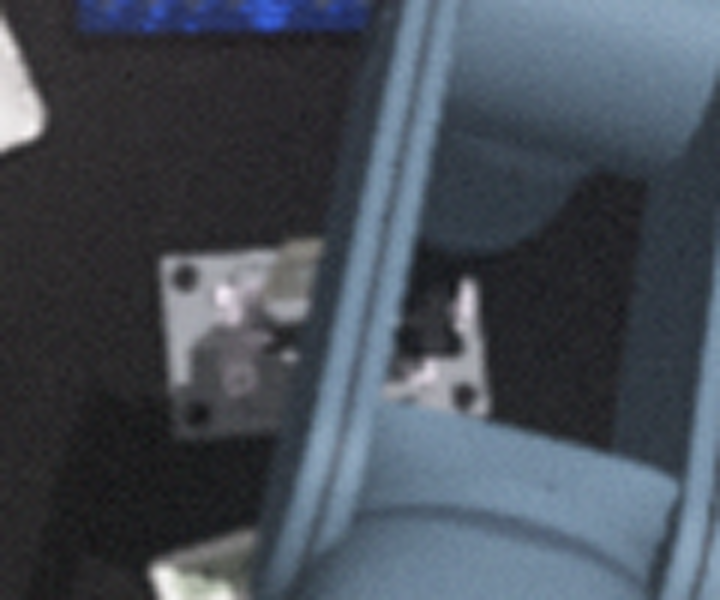

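The cassette hangs over the stand, in the scene crop at (280,220) above the posts at (240,370) and (318,320). I overlay the expected outline to check the offset.

```bash
cat > ov.py <<'E'
from h import *
def overlay(im0,n,f,c,yaw,zb,c0,r0,w,h,S,c_s=(516.8,-38.8),y_s=.049):
    im=cv2.resize(im0[r0:r0+h,c0:c0+w],None,fx=S,fy=S,interpolation=2)
    def R(y):return np.array([[np.cos(y),-np.sin(y)],[np.sin(y),np.cos(y)]])
    for x in(-4,4):
        q=np.array([[x,-50,zb],[x,50,zb],[x,50,zb+100],[x,-50,zb+100]],float);q[:,:2]=q[:,:2]@R(yaw).T+c
        cv2.polylines(im,[((proj(n,q)-[c0,r0]+.5)*S).round().astype(int)],True,(0,255,255) if x<0 else (0,0,255),1)
    for s in(-1,1):
        q=np.c_[np.array([[-15,s*40.5],[15,s*40.5],[15,s*62],[-15,s*62]])@R(y_s).T+c_s,np.full(4,96)]
        cv2.polylines(im,[((proj(n,q)-[c0,r0]+.5)*S).round().astype(int)],True,(0,255,0),1)
    cv2.imwrite(f'pics/{f}.png',im)
E
python3 - <<'E'
from ov import *
overlay(cv2.imread('pics/scene3.png'),'scene','o3s',(516.5,-38),.05,135.6,268,95,50,90,6)
overlay(cv2.imread('pics/top3.png'),'top','o3t',(516.5,-38),.05,135.6,280,155,66,50,9)
E
```

```text
(no output)
```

View pics/o3s.png

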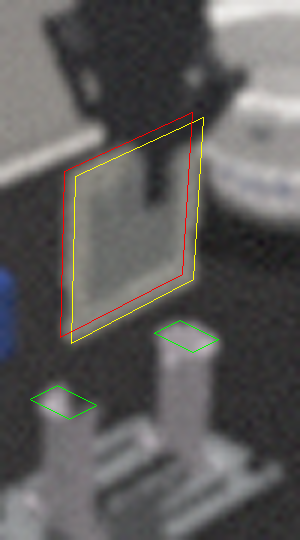

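View pics/o3t.png

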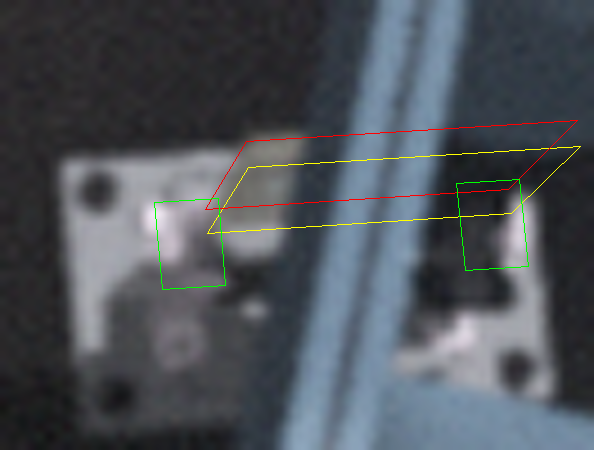

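```bash
python3 - <<'E'
from h import *
p=cv2.imread('pics/top3.png');d=np.load('pics/top3_d.npy')
r0,r1,c0,c1=165,190,300,320
a=cv2.resize(p[r0:r1,c0:c1],None,fx=24,fy=24,interpolation=0);a=cv2.convertScaleAbs(a,alpha=1.4)
q=cv2.imread('pics/scene3.png')[100:160,270:310];q=cv2.resize(q,None,fx=9.5,fy=9.5,interpolation=2)
h=min(a.shape[0],q.shape[0]);cv2.imwrite('pics/z3.png',np.hstack([a[:h,:420],q[:h]]))
v,u=np.mgrid[0:384,0:512];P=unproj('top',u,v,d)
for r in range(168,188):print(r,[tuple(P[r,c].round(0).astype(int)) for c in range(303,316,2)])
v,u=np.mgrid[0:384,0:512];ds=np.load('pics/scene3_d.npy');P=unproj('scene',u,v,ds)
m=np.zeros(ds.shape,bool);m[100:155,272:308]=1;m&=(abs(P[...,0]-516)<25)&(P[...,2]>125)&(P[...,2]<200)
Q=P[m];A=np.c_[Q[:,1:]-[-38.8,180],np.ones(len(Q))];
for _ in range(3):
    s=np.linalg.lstsq(A,Q[:,0],rcond=None)[0];r=Q[:,0]-A@s;k=abs(r)<6;Q=Q[k];A=A[k]
print('front plane x = %.4f dy + %.4f dz + %.1f'%tuple(s),len(Q),Q.min(0),Q.max(0))
E
```

```text
168 [(np.int64(579), np.int64(-10), np.int64(-1)), (np.int64(578), np.int64(-16), np.int64(-1)), (np.int64(579), np.int64(-23), np.int64(-3)), (np.int64(579), np.int64(-30), np.int64(-5)), (np.int64(578), np.int64(-36), np.int64(0)), (np.int64(578), np.int64(-42), np.int64(1)), (np.int64(447), np.int64(45), np.int64(572))]
169 [(np.int64(575), np.int64(-9), np.int64(0)), (np.int64(576), np.int64(-16), np.int64(-4)), (np.int64(575), np.int64(-23), np.int64(-2)), (np.int64(574), np.int64(-29), np.int64(4)), (np.int64(574), np.int64(-35), np.int64(2)), (np.int64(453), np.int64(43), np.int64(536)), (np.int64(443), np.int64(46), np.int64(579))]
170 [(np.int64(572), np.int64(-10), np.int64(-3)), (np.int64(573), np.int64(-17), np.int64(-9)), (np.int64(519), np.int64(11), np.int64(235)), (np.int64(518), np.int64(7), np.int64(239)), (np.int64(518), np.int64(1), np.int64(236)), (np.int64(450), np.int64(44), np.int64(542)), (np.int64(440), np.int64(47), np.int64(582))]
171 [(np.int64(568), np.int64(-9), np.int64(2)), (np.int64(568), np.int64(-16), np.int64(-1)), (np.int64(516), np.int64(12), np
[... 4833 characters left out ...]
.int64(14)), (np.int64(515), np.int64(-18), np.int64(15)), (np.int64(514), np.int64(-24), np.int64(18)), (np.int64(411), np.int64(56), np.int64(584)), (np.int64(404), np.int64(58), np.int64(619)), (np.int64(400), np.int64(58), np.int64(641))]
187 [(np.int64(501), np.int64(3), np.int64(76)), (np.int64(513), np.int64(-12), np.int64(10)), (np.int64(512), np.int64(-18), np.int64(15)), (np.int64(415), np.int64(55), np.int64(552)), (np.int64(408), np.int64(57), np.int64(589)), (np.int64(402), np.int64(59), np.int64(624)), (np.int64(398), np.int64(58), np.int64(642))]
front plane x = -0.0426 dy + 0.0150 dz + 512.3 355 [504.55999719 -89.58969813 135.92021941] [517.98999225  14.1593219  199.95310081]
```

View pics/z3.png

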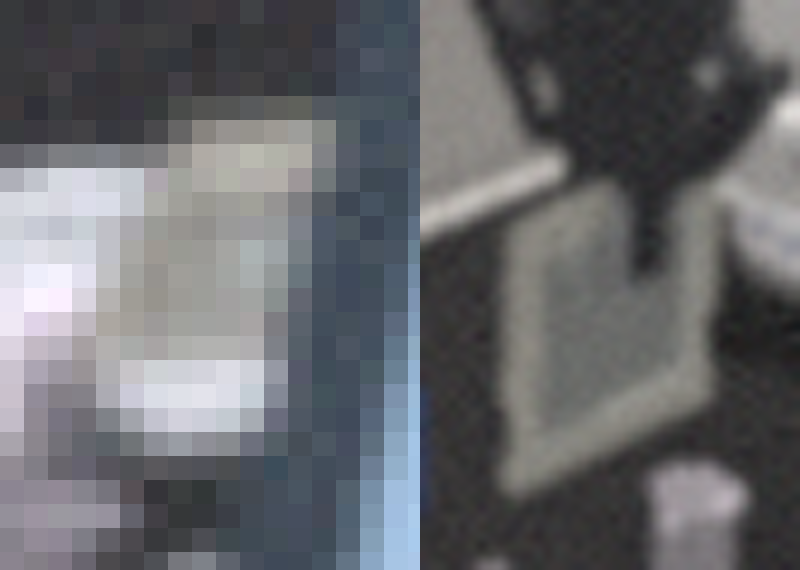

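Depth agrees with the expected pose: left edge at y of about 12 and centre x of 516 to 518, against 516.8 for the stand. That is well inside the flare. I go down into the mouths and watch the force.

apply_moves(
  deltas=[
    [[0,0,0.005],0],
    [[0,0,0.015],0],
    [[0,0,0.027],0],
    [[0,0,0.035],0],
    [[0,0,0.041],0],
    [[0,0,0.045],0],
    [[0,0,0.048],0],
    [[0,0,0.05],0],
  ],
)

```text
time_s: 7.72
tool_pos: [516.8, -38.9, 148.0]
tcp_rot: [-0.0, 1.0, 0.025, -0.0]
contact_force: [0.6, -0.1, -0.1]
grip_width: 0.083
```

apply_moves(
  deltas=[
    [[0,0,0.003],0],
    [[0,0,0.006],0],
    [[0,0,0.009],0],
    [[0,0,0.012],0],
    [[0,0,0.012],0],
  ],
)

```text
time_s: 8.13
tool_pos: [516.4, -38.8, 135.7]
tcp_rot: [-0.0, 1.0, 0.024, -0.0]
contact_force: [0.7, 0.2, -2.2]
grip_width: 0.09
```

apply_moves(
  deltas=[
    [[0,0,0.004],0],
    [[0,0,0.008],0],
    [[0,0,0.012],0],
    [[0,0,0.016],0],
    [[0,0,0.02],0],
    [[0,0,0.024],0],
    [[0,0,0.027],0],
    [[0,0,0.027],0],
  ],
)

```text
time_s: 8.8
tool_pos: [516.3, -38.7, 108.5]
tcp_rot: [-0.0, 1.0, 0.024, -0.001]
contact_force: [-0.5, -0.2, -0.8]
grip_width: 0.09
```

```bash
python3 - <<'E'
from ov import *
p,d=snap('scene','scene4')
delta((516.8,-38.8,108),0.049)
overlay(p,'scene','o4s',(516.6,-38.8),.05,46.5,260,110,60,75,8)
E
```

```text
t 8.85 pos [516.5 -38.8 108.9] yaw 0.049 F [ 0.2 -0.6 -2. ] w 0.081 tiltz [-8.e-04  3.e-04 -1.e+00] delta [0.0003 0.     0.0009] twist -0.0
```

View pics/o4s.png

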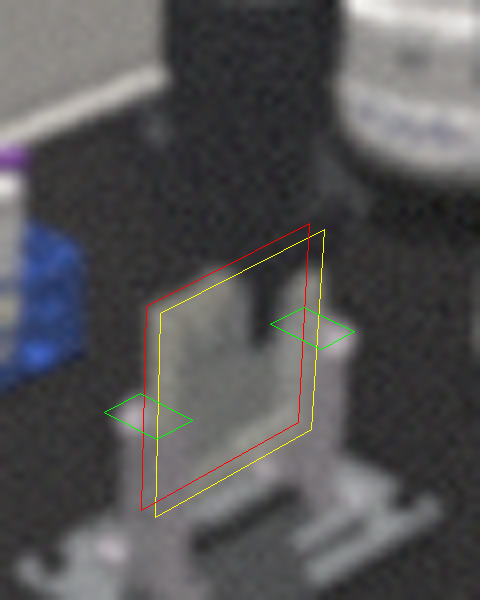

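The cassette sits between the posts in the guides, its lower edge about 46 mm up, with no side force. Now pressing past the catches.

apply_moves(
  deltas=[
    [[0,0,0.003],0],
    [[0,0,0.006],0],
    [[0,0,0.009],0],
    [[0,0,0.011],0],
    [[0,0,0.013],0],
  ],
)

```text
time_s: 9.27
tool_pos: [517.0, -39.1, 97.3]
tcp_rot: [0.0, 1.0, 0.025, 0.0]
contact_force: [-3.7, 0.4, 11.7]
grip_width: 0.09
```

apply_moves(
  deltas=[
    [[0,0,0.002],0],
    [[0,0,0.004],0],
    [[0,0,0.006],0],
    [[0,0,0.008],0],
    [[0,0,0.01],0],
    [[0,0,0.012],0],
    [[0,0,0.014],0],
    [[0,0,0.014],0],
  ],
)

```text
time_s: 9.93
tool_pos: [516.1, -38.7, 81.5]
tcp_rot: [-0.0, 1.0, 0.025, -0.001]
contact_force: [-1.2, -1.0, -5.9]
grip_width: 0.084
```

apply_moves(
  deltas=[
    [[0,0,0.001],0],
    [[0,0,0.002],0],
    [[0,0,0.003],0],
    [[0,0,0.004],0],
    [[0,0,0.005],0],
    [[0,0,0.005],0],
  ],
)

```text
time_s: 10.43
tool_pos: [516.9, -38.9, 78.6]
tcp_rot: [0.0, 1.0, 0.025, 0.0]
contact_force: [-5.0, 0.6, 9.4]
grip_width: 0.086
```

```bash
python3 - <<'E'
from ov import *
p,d=snap('scene','scene5')
delta((516.8,-38.8,78),0.049)
overlay(p,'scene','o5s',(516.6,-38.8),.05,16,260,110,60,75,8)
E
```

```text
t 10.4833 pos [516.9 -38.9  78.6] yaw 0.0493 F [-4.5  0.7  9. ] w 0.085 tiltz [ 7.e-04 -3.e-04 -1.e+00] delta [-0.0001 -0.0001  0.0006] twist 0.0003
```

View pics/o5s.png

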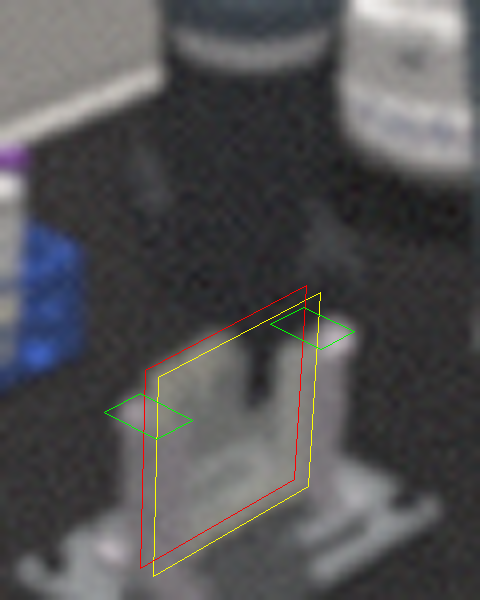

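apply_moves(
  deltas=[
    [[0,0,0.001],0],
    [[0,0,0.002],0],
    [[0,0,0.002],0],
    [[0,0,0.002],0],
  ],
)

```text
time_s: 10.82
tool_pos: [517.0, -38.9, 78.5]
tcp_rot: [0.0, 1.0, 0.025, 0.001]
contact_force: [-8.8, 2.5, 25.5]
grip_width: 0.088
```

25 N with no further travel means it is hard on the gasket. I ease off, open, and back away upward.

apply_moves(
  deltas=[
    [[0,0,-0.0015],0],
    [[0,0,-0.003],0],
    [[0,0,-0.003],0],
  ],
)

```text
time_s: 11.07
tool_pos: [516.8, -38.9, 78.6]
tcp_rot: [0.0, 1.0, 0.025, 0.0]
contact_force: [-1.7, -0.1, 6.1]
grip_width: 0.082
```

apply_moves(
  deltas=[
    [[0,0,0],0],
    [[0,0,0],0],
    [[0,0,0],0],
    [[0,0,0],0],
    [[0,0,0],0],
    [[0,0,0],0],
    [[0,0,0],0],
    [[0,0,0],0],
  ],
  jaw=-1,
)

```text
time_s: 11.73
tool_pos: [516.8, -38.9, 78.3]
tcp_rot: [0.0, 1.0, 0.024, 0.0]
contact_force: [0.1, 0.0, -0.5]
grip_width: 0.999
```

apply_moves(
  deltas=[
    [[0,0,-0.005],0],
    [[0,0,-0.015],0],
    [[0,0,-0.03],0],
    [[0,0,-0.05],0],
    [[0,0,-0.075],0],
    [[0,0,-0.1],0],
    [[0,0,-0.12],0],
    [[0,0,-0.135],0],
    [[0,0,-0.145],0],
    [[0,0,-0.145],0],
  ],
)

```text
time_s: 12.57
tool_pos: [518.0, -39.2, 226.4]
tcp_rot: [0.001, 1.0, 0.025, 0.003]
contact_force: [-0.0, -0.2, 0.0]
grip_width: 1.005
```

```bash
python3 - <<'E'
from ov import *
p,d=snap('scene','scene6');p2,d2=snap('top','top6')
delta((516.8,-38.8,78),0.049)
overlay(p,'scene','o6s',(516.8,-38.8),.05,16,255,110,65,75,8)
v,u=np.mgrid[0:384,0:512];P=unproj('scene',u,v,d)
m=np.zeros(d.shape,bool);m[130:190,255:325]=1
L=P-np.array([516.8,-38.8,0]);y=L[...,1]*np.cos(.049)-L[...,0]*np.sin(.049)
m&=(abs(L[...,0])<15)&(abs(y)<38)&(P[...,2]>90)&(P[...,2]<150)
Q=P[m];yy=y[m]
for a in range(-38,38,9):
    k=(yy>=a)&(yy<a+9); print(a,k.sum(),np.sort(Q[k][:,2])[-4:].round(1))
E
```

```text
t 12.6667 pos [516.6 -38.8 223.4] yaw 0.049 F [-0.8  0.6 -0.5] w 0.997 tiltz [ 3.e-04 -1.e-04 -1.e+00] delta [ 1.000e-04 -0.000e+00  1.454e-01] twist 0.0
-38 12 [114.2 115.9 116.1 117.7]
-29 15 [115.2 115.4 117.5 118.8]
-20 12 [112.5 113.1 113.8 117.9]
-11 16 [114.2 115.9 116.  116.1]
-2 13 [112.8 113.1 114.6 116.5]
7 15 [114.7 115.2 115.9 116.2]
16 15 [115.7 116.  117.2 118.9]
25 15 [115.7 117.  117.4 117.7]
34 3 [ 99.2 112.9 115.2]
```

View pics/o6s.png

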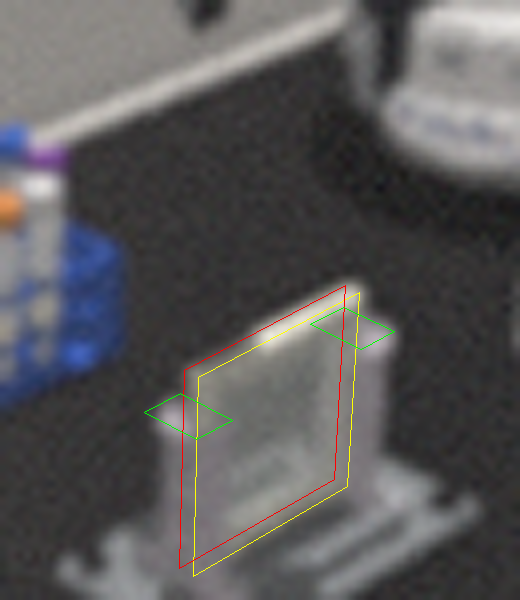

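The top edge is at z of about 116 along its whole width, level and matching the seated height. One wider look at the bench before I hand in.

```bash
python3 - <<'E'
import cv2,numpy as np
a=cv2.imread('pics/scene6.png')[90:290,60:360];cv2.imwrite('pics/f.png',cv2.resize(a,(780,520),interpolation=2))
E
```

```text
(no output)
```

View pics/f.png

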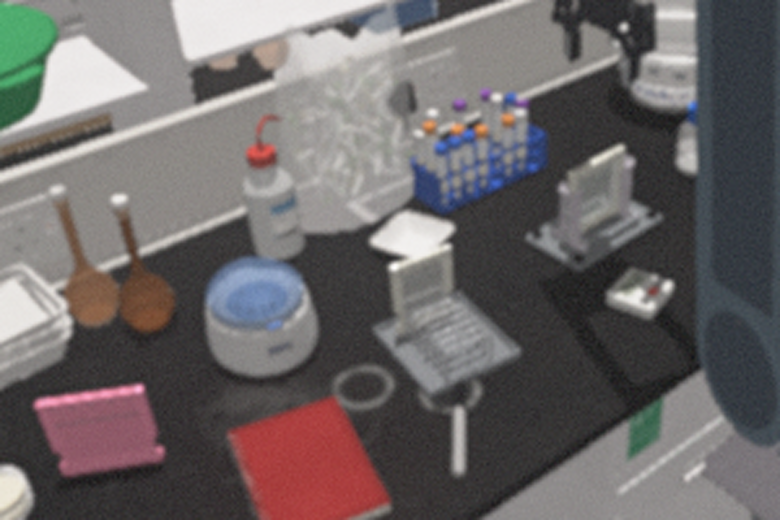

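The wide cassette stands in the stand at (598,190) and the narrow one is still in the rack at (422,285). Everything else is where it was.

```bash
python3 -c "
from rig import *
print(finish_job())"
```

```text
the job is handed in; nothing more can be done
None
```

The wider cassette is seated in the casting stand and released, and the job was handed in at about 12.7 s of the 51 s.

- **Insertion:** I gripped it in the rack, lifted it clear, and slid it down the guides with almost no side force until the catches. They took about 12 N, then the resistance dropped. I pressed to about 25 N with no further travel, at the height expected for the gasket, then opened the fingers and backed away upward.
- **Last checks:** Depth puts its top edge level along its width at about 116 mm, which matches the seated height. The narrower cassette is still in the rack, the other things in view look unmoved, and the robot touches nothing.
- **Not seen directly:** The cameras cannot show the catch noses. That both have sprung in is inferred from the force drop, the hard stop and the level top edge.
- **Disagreement:** The cameras differed by about 2 mm on the cassette's x position above the stand. That was within the flare of the guides and caused no trouble.

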